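Find the key that releases the kiln interlock

ROBOT

A 6-joint arm with a two-finger parallel gripper is mounted at the origin on the work surface. World frame = base frame: x ahead of the robot, y to its left, z up, the work surface at z = 0. Lengths are in m, angles in degrees, forces in N, time in s.
With the tool pointing down it reaches from about 0.35 to 0.875 m from the base axis. Payload 4.2 kg.
Tool frame: the origin (TCP) lies at the very end of the fingers, on their centre line; the grasp point (between the pads) lies 19 mm behind it; z points along the fingers, y is the line along which they close (so a half turn about z gives the same grasp; the last joint's range is limited). The gripper opens to 87 mm and grips with 3 to 60 N. Pads are 19 mm wide; open, the fingers measure 117 mm over their backs; the gripper's body (75 mm by 190 mm) begins 51 mm behind the grasp point.
Start: joints at [90.103, 22.042, 0.453, 0, -68.411, -14.817], TCP at [0.159, 0.604, 0.223] pointing down, gripper open.
Joint ranges: [-179.83, 179.83], [-69.29, 118.12], [-61.27, 80.66], [-181.25, 117.63], [-171.15, -9.14], [-177.46, 177.46]. Speed limits (degrees/s): [159.86, 159.86, 180, 180, 180, 180].

INTERFACE

Orientations are given as a 3x3 rotation matrix whose columns are the frame's x, y, z axes.
In Python, from station import * gives the robot as it stands.
- The arm moves only by the shell command python3 -m pendant 'ROWS'. ROWS is JSON, a list of rows, each an object of numbers: "x", "y", "z": the shift along the world's x, y, z normalised to -1 to 1, where 1 is 250 mm; "rx", "ry", "rz": the turn, a rotation vector about the world's x, y, z normalised to -1 to 1, where 1 is 180 degrees; "claw": the opening, from 0 (shut) to 1 (fully open). A call has exactly 8 rows; each row is the pose to reach, as a shift and turn from the pose commanded when the call began, turning the shorter way round; what a row does not reach only later rows make up. A row lasts 1/8 s, in which the tool goes at most 62.5 mm and 10.7 degrees, less where a joint would pass 70% of its speed; a pose out of reach is approached as far as the arm can. A call with a number of a shift or a turn outside -1 to 1 is refused whole. A call with a gripper value outside its range is refused whole. The fingers move at their own pace and stop on an object; the grip force is fixed at half the most. Time passes only in rows, so rows that repeat a pose let the fingers close, or fill a call up. It gives the time, the measured TCP pose, the force, the opening and the grip force at its end, in the units of the state.
- sense(): the state, without advancing time (a new reading comes with each control period).
- capture(name): name is "scene" or "top" or "wrist"; returns a dict with "color" (384x512x3 uint8, red, green, blue), "mtx" (3x3 intrinsics, pixels), "k1" (the pictures are not rectified: a ray, as slopes to the right and down, at radius r is drawn at 1 + k1 r^2 times it, then the intrinsics apply), "world_to_cam" (4x4, takes a point from world to camera coordinates). Camera axes: x right, y up, looking along -z (the intrinsics and any distortion apply to the point x, -y, -z); pixel columns grow to the right and rows downward; lengths in m; the calibration is good to about 2 mm. A picture is of the moment at which its call begins. There is no depth.
- finish_job(): hands the job in; it is judged then, once.
Trained networks look in a picture, given as the dict that the camera call returned (one of the last four; its "shot" number tells which), for a name from the list of things; names that differ only in an ending like _2 or _b are one class to them, and where a whole thing is asked for, a point or a joint stands for the part that bears it (a point fixed in the world has none). Each returns a list of dicts, best first, with "conf" (0 to 1); they miss things now and then, are a little off and sometimes report something else, mostly with a low value. They report only what shows in the picture. A call takes as long as a camera call. They do not tell look-alikes from the thing itself.
- search_frame(picture, label): "centre" ([column, row] in pixels, amid what is visible of it).
- regions_of(picture, label): "region" (384x512 bool, what is visible of it) and "centre" ([column, row] in pixels, amid what is visible of it).
The state is a dict: "time_s": time; "joints": joint angles; "joint_velocities": joint speeds; "effort": joint torques, N m; "tcp_pos": TCP position; "ee_rot": TCP orientation; "wrist_force": force on the tool from outside, world axes, zero at the start; "moment": the same for the moment, N m; "gripper_width": opening from 0.0 (shut) to 1.0 (fully open); "gripper_force": force on a finger pad.
Only numpy, scipy, OpenCV 4.12 (cv2) and the standard library are available. Lean on these libraries where they do the work, as an engineer would, in place of code of your own. Each camera call takes 0.05 s, during which the arm holds its last target. There are 200 camera calls.

TASK

The pottery kiln's interlock can be released by only one of the three keys in the plywood stand, and nobody remembers which. Try the keys in the slot on top of the grey interlock box until one turns clockwise all the way, swinging the black pointer from the red dot to the green dot, and leave that key in the lock, turned and let go; any other key must end up properly seated in a free place of the stand. Do not shove the pots and the mug about.

Things in the scene. Friction and masses are not known exactly. Their poses are not given: they have to be found in the camera images.
- lock: grey interlock box, 150 (x) x 140 (y) x 80 mm high, fixed to the table. Origin: centre of its underside, z up. The key slot in its top runs along its x axis: 70 mm x 11 mm, widened in the middle to a 24.6 mm square, through a top plate 12 mm thick; hollow below.
- lock_seat (a point): centre of the key slot on the box's top face, 80 mm above the table; axes as the box. A fully inserted key has its origin here (collar flat on the face, within 2 mm sideways), its x along the slot, either way round. Only then can it turn, clockwise from above. A wrong key's blade stops on a hidden ward after about 20 degrees; turn the grip back in line to draw it out.
- bolt (a joint): turn of the black pointer on the box's top, rad: 0 at the red dot (start), 0.50 at the green dot (end stop), growing clockwise from above; stays where left. The right key turns freely for about 50 degrees, then pushes it against slight friction (0.03 N m) to the stop, reached with the grip at about 80 to 85 degrees; the key is then trapped in the box.
- stand: plywood key stand, 260 (x) x 77 (y) x 70 mm high, fixed; origin: centre of its underside. Three slots along its x axis, 80 mm apart, each 27 mm wide and at least 70 mm long, open below.
- nest0 (a point): centre of slot 0 of the stand, on its top face (70 mm above the table), axes as the stand. A seated key rests here on its collar, its origin at this point, its blade along the stand's x, either way round.
- nest1 (a point): centre of slot 1 of the stand, on its top face (70 mm above the table), axes as the stand. A seated key rests here on its collar, its origin at this point, its blade along the stand's x, either way round.
- nest2 (a point): centre of slot 2 of the stand, on its top face (70 mm above the table), axes as the stand. A seated key rests here on its collar, its origin at this point, its blade along the stand's x, either way round.
- key_red: key with a red grip, 111 mm long, about 180 g, upright in the stand. As on all three keys: origin at the centre of the underside of its black collar, z up, x along the blade's width. Above it: collar 48 mm across (z 0 to 8 mm), then a flat grip 46 (x) x 14 (y) x 46 mm (z 8 to 54), to be pinched across y. Teeth at z -33.
- key_yellow: key with a yellow grip, like the red one, teeth at z -43 mm. All three keys below the origin: round neck 22 mm across, tapered at its lower end (z 0 to -14 mm), steel blade 62 (x) x 6 (y) mm (z -14 to -26), then a bit 38 x 6 mm down to z -57 with a pair of teeth, 6 mm tall, out to x +31 and -31. A key is the same after a half turn.
- key_blue: key with a blue grip, like the red one, teeth at z -53 mm. On all keys the grip with the collar is sprung on the blade (0.8 N m per rad of twist, self-centring), so a stopped key can be felt but not forced. Which key is right changes every time and cannot be told by looking. Any colour may stand in any place of the stand.
- tub_yellow: yellow lidded glaze tub, 80 mm across, 75 mm tall, origin under its centre: leave alone
- tub_orange: terracotta-coloured lidded glaze tub, 72 mm across, 70 mm tall, origin under its centre: leave alone
- jar: large pinkish-brown glaze jar with a white cap, 110 mm across, 150 mm tall, origin under its centre: leave alone
- mug: blue ceramic mug, 80 mm across, 90 mm tall, origin under its centre: leave alone
Things that resemble listed ones, but are neither listed nor needed, are in the scene too. Leave any turquoise look-alike of the lock alone. What is shaped like the key_red but purple is not meant.

How it is judged:
By the outcome, as a careful person would: the job done as asked, in the order asked, and still so for the second after the job is handed in, with the robot touching nothing.
It also fails if it takes over 72 s, if anything falls off the work surface, if the arm or the gripper's body presses on something with over 40 N, if the wrist force passes 120 N, or if a joint passes its speed limit or range.

## Working session

There is one attempt and no reset: what is moved stays moved. The work goes in short steps, Python scripts to look and compute and a shell command to move; the robot and the scene stay as the last step left them, time stands still between calls to the robot, and variables do not carry over. Pictures are saved under pics/ and viewed, at most 10 in all, crops included, and the job is handed in when it is done.

```bash
ls; mkdir -p pics; python3 - <<'E'
from station import *
import cv2,numpy as np
s=sense();print({k:np.round(v,3).tolist() for k,v in s.items()})
a=capture("scene");b=capture("top")
for n,p in(("scene",a),("top",b)):
    print(n,p["mtx"].tolist(),p["k1"],np.round(p["world_to_cam"],3).tolist())
    cv2.imwrite(f"pics/{n}.png",p["color"][:,:,::-1])
    for l in["lock","stand","key_red","key_yellow","key_blue","jar","mug","tub_yellow","tub_orange"]:
        print(l,[(np.round(d["centre"]).tolist(),round(d["conf"],2)) for d in search_frame(p,l)][:3])
E
```

```text
pics
{'time_s': 0.0, 'joints': [90.102, 22.092, 0.379, -0.03, -68.411, -14.819], 'joint_velocities': [-0.107, 0.042, 0.044, 0.012, -0.115, 0.001], 'effort': [-0.0, -39.067, 18.741, 4.22, 0.011, -0.0], 'tcp_pos': [0.159, 0.604, 0.221], 'ee_rot': [[0.967, -0.254, -0.0], [-0.254, -0.967, -0.002], [0.0, 0.002, -1.0]], 'wrist_force': [-0.158, -0.325, 0.327], 'moment': [-0.058, -0.051, 0.003], 'gripper_force': 0.0, 'gripper_width': 1.001}
scene [[393.88588216194984, 0.0, 260.5209058601542], [0.0, 393.88588216194984, 197.3072098797785], [0.0, 0.0, 1.0]] 0.02097017960978208 [[-0.188, 0.982, -0.015, 0.221], [-0.72, -0.128, 0.682, 0.308], [0.668, 0.139, 0.731, -1.341], [0.0, 0.0, 0.0, 1.0]]
lock [([227.0, 146.0], 0.77), ([143.0, 159.0], 0.67), ([229.0, 212.0], 0.63)]
stand [([404.0, 212.0], 0.56)]
key_red [([364.0, 192.0], 0.96), ([352.0, 167.0], 0.77)]
key_yellow [([434.0, 208.0], 0.76)]
key_blue [([398.0, 198.0], 0.62), ([404.0, 215.0], 0.18)]
jar [([118.0, 216.0], 0.95)]
mug [([393.0, 304.0], 0.77)]
tub_yellow [([285.0, 269.0], 0.69), ([230.0, 212.0], 0.51)]
tub_orange [([294.0, 182.0], 0.9)]
top [[359.4033861895901, 0.0, 251.38097108856988], [0.0, 359.4033861895901, 195.5677528661513], [0.0, 0.0, 1.0]] -0.049330484937542704 [[-0.02, -1.0, -0.013, -0.078], [0.993, -0.021, 0.117, -0.558], [-0.117, -0.011, 0.993, -0.963], [0.0, 0.0, 0.0, 1.0]]
lock [([314.0, 289.0], 0.72), ([400.0, 244.0], 0.72), ([290.0, 201.0], 0.66)]
stand [([149.0, 224.0], 0.94)]
key_red [([173.0, 225.0], 0.84), ([180.0, 272.0], 0.68)]
key_yellow [([290.0, 198.0], 0.62), ([117.0, 217.0], 0.58), ([146.0, 219.0], 0.4)]
key_blue [([142.0, 219.0], 0.67)]
jar [([376.0, 162.0], 0.76)]
mug [([149.0, 132.0], 0.8)]
tub_yellow [([232.0, 150.0], 0.91)]
tub_orange [([238.0, 246.0], 0.66), ([291.0, 198.0], 0.27)]
```

View pics/scene.png

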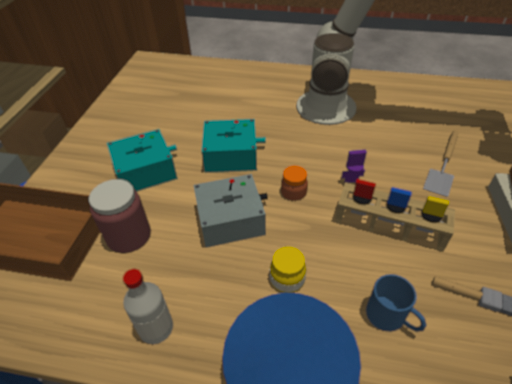

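View pics/top.png

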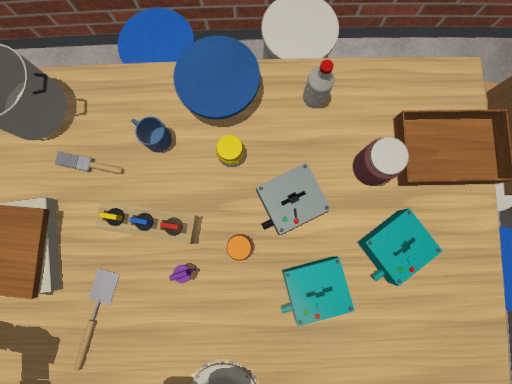

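The top view shows the grey lock at (292,199). The stand is at (150,224) with yellow (115,216), blue (143,221) and red (173,226) keys in it. The purple decoy is at (182,273), and the turquoise look-alikes are lower right. I'll zoom in on the lock and stand.

```bash
cat > h.py <<'E'
from station import *
import cv2,numpy as np
def ray(p,uv):
    K=p["mtx"];d=np.array([(uv[0]-K[0,2])/K[0,0],(uv[1]-K[1,2])/K[1,1]]);u=d.copy()
    for _ in range(20): u=d/(1+p["k1"]*(u@u))
    W=p["world_to_cam"];R=W[:3,:3];c=-R.T@W[:3,3]
    return c,R.T@np.array([u[0],-u[1],-1])
def onz(p,uv,z):
    c,d=ray(p,np.array(uv,float));return c+d*(z-c[2])/d[2]
def proj(p,X):
    W=p["world_to_cam"];q=W[:3,:3]@np.array(X)+W[:3,3];u=np.array([q[0],-q[1]])/-q[2]
    u=u*(1+p["k1"]*(u@u));K=p["mtx"];return np.array([K[0,0]*u[0]+K[0,2],K[1,1]*u[1]+K[1,2]])
def crop(p,x0,y0,w,h,s):
    return cv2.resize(np.ascontiguousarray(p["color"][y0:y0+h,x0:x0+w,::-1]),None,fx=s,fy=s,interpolation=cv2.INTER_CUBIC)
E
python3 - <<'E'
from h import *
p=capture("top")
for n,uv,z in(("lock",(292,199),.08),("stand",(150,224),.07),("yel",(105,215),.124),("blue",(136,221),.124),("red",(166,226),.124)):print(n,onz(p,uv,z).round(3))
a=crop(p,248,158,88,84,7);b=crop(p,93,195,114,60,7)
cv2.imwrite("pics/c1.png",np.vstack([a[:,:]])[:588]);cv2.imwrite("pics/c2.png",b)
s=capture("wrist");cv2.imwrite("pics/w.png",s["color"][:,:,::-1]);W=s["world_to_cam"];print((-W[:3,:3].T@W[:3,3]).round(3),W[:3,:3].round(3).tolist(),s["mtx"][0,0])
E
```

```text
lock [ 0.539 -0.197  0.08 ]
stand [0.481 0.181 0.07 ]
yel [0.504 0.281 0.124]
blue [0.487 0.201 0.124]
red [0.473 0.124 0.124]
[0.229 0.586 0.384] [[-0.254, -0.967, 0.001], [0.931, -0.244, -0.269], [0.261, -0.068, 0.963]] 313.5420589637359
```

View pics/c1.png

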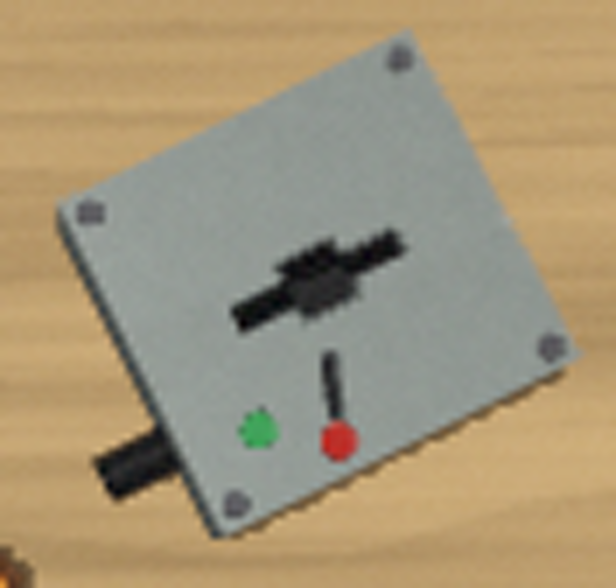

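View pics/c2.png

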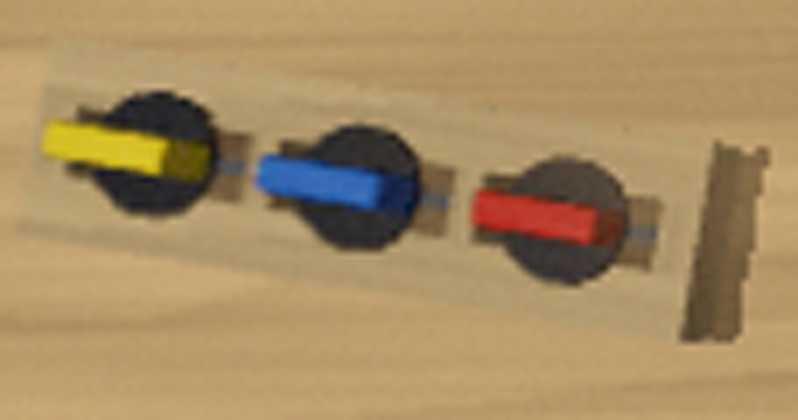

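The crop shows the lock slot running from (235,322) to (402,240) and the face corners at (60,208), (408,33), (578,355) and (220,535). The collars in the stand are at (155,153), (360,187) and (565,220). Next I turn these into positions.

```bash
python3 - <<'E'
from h import *
p=capture("top")
f=lambda o,c:(o[0]+(c[0]+.5)/7-.5,o[1]+(c[1]+.5)/7-.5)
A=(248,158);B=(93,195)
q=[onz(p,f(A,c),.08) for c in((60,208),(408,33),(578,355),(220,535))]
print("corners",np.mean(q,0).round(4),[np.linalg.norm(q[i]-q[i-1]).round(3) for i in range(4)],[np.degrees(np.arctan2(*(q[i]-q[i-1])[[1,0]])).round(1) for i in range(4)])
s=[onz(p,f(A,c),.08) for c in((235,322),(402,240))];d=s[0]-s[1];print("slot",np.mean(s,0).round(4),np.linalg.norm(d).round(4),np.degrees(np.arctan2(d[1],d[0])))
k=[onz(p,f(B,c),.078) for c in((155,153),(360,187),(565,220))];print(np.round(k,4),[np.linalg.norm(k[i+1]-k[i]).round(4) for i in(0,1)],np.degrees(np.arctan2(*(k[0]-k[2])[[1,0]])))
for n,c in(("y",((45,140),(165,155))),("b",((260,175),(382,190))),("r",((475,207),(597,226)))):
  g=[onz(p,f(B,x),.124) for x in c];d=g[0]-g[1];print(n,np.mean(g,0).round(4),np.linalg.norm(d).round(4),np.degrees(np.arctan2(d[1],d[0])).round(1))
E
```

```text
corners [ 0.5425 -0.1991  0.08  ] [np.float64(0.136), np.float64(0.148), np.float64(0.137), np.float64(0.15)] [np.float64(24.6), np.float64(-64.3), np.float64(-154.5), np.float64(115.3)]
slot [ 0.5425 -0.1998  0.08  ] 0.0703 114.9510633865678
[[0.5026 0.2737 0.078 ]
 [0.4884 0.1947 0.078 ]
 [0.4745 0.1167 0.078 ]] [np.float64(0.0803), np.float64(0.0792)] 79.85494840472458
y [0.5019 0.274  0.124 ] 0.0449 82.0
b [0.4878 0.1945 0.124 ] 0.0449 82.1
r [0.4743 0.1165 0.124 ] 0.0446 80.2
```

```bash
python3 -m pendant '[{"x":0.63,"y":-0.975,"rz":-0.236,"claw":1},{"x":0.63,"y":-0.975,"rz":-0.236,"claw":1},{"x":0.63,"y":-0.975,"rz":-0.236,"claw":1},{"x":0.63,"y":-0.975,"rz":-0.236,"claw":1},{"x":0.63,"y":-0.975,"rz":-0.236,"claw":1},{"x":0.63,"y":-0.975,"rz":-0.236,"claw":1},{"x":0.63,"y":-0.975,"rz":-0.236,"claw":1},{"x":0.63,"y":-0.975,"rz":-0.236,"claw":1}]'
python3 -m pendant '[{"x":0.6316,"y":-0.9746,"rz":-0.236,"claw":1},{"x":0.6316,"y":-0.9746,"rz":-0.236,"claw":1},{"x":0.6316,"y":-0.9746,"rz":-0.236,"claw":1},{"x":0.6316,"y":-0.9746,"rz":-0.236,"claw":1},{"x":0.6316,"y":-0.9746,"rz":-0.236,"claw":1},{"x":0.6316,"y":-0.9746,"rz":-0.236,"claw":1},{"x":0.6316,"y":-0.9746,"rz":-0.236,"claw":1},{"x":0.6316,"y":-0.9746,"rz":-0.236,"claw":1}]'
python3 - <<'E'
from h import *
p=capture("wrist");cv2.imwrite("pics/w1.png",p["color"][:,:,::-1])
s=sense();print(s["tcp_pos"],s["joints"])
for n,X in(("coll",(.4745,.1167,.078)),("grip",(.4744,.1166,.124))):print(n,proj(p,X))
E
```

```text
[0.15872305 0.60448969 0.22255867] [ 9.01016178e+01  2.20412637e+01  4.53629975e-01 -1.02561610e-03
 -6.84118731e+01 -1.48179446e+01]
coll [ 982.44479917 -601.22593654]
grip [1279.24752575 -891.04401874]$[0]: bad value
$[0]: bad value
```

View pics/w1.png

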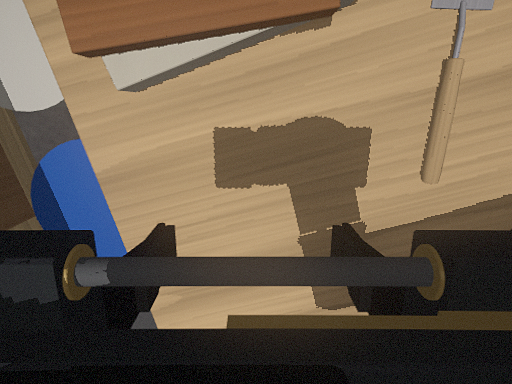

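The move was refused, so the picture still shows the start pose. I'll try with all seven fields in each row.

```bash
python3 -m pendant '[{"x":0.63,"y":-0.975,"z":0.0,"rx":0.0,"ry":0.0,"rz":-0.236,"claw":1.0},{"x":0.63,"y":-0.975,"z":0.0,"rx":0.0,"ry":0.0,"rz":-0.236,"claw":1.0},{"x":0.63,"y":-0.975,"z":0.0,"rx":0.0,"ry":0.0,"rz":-0.236,"claw":1.0},{"x":0.63,"y":-0.975,"z":0.0,"rx":0.0,"ry":0.0,"rz":-0.236,"claw":1.0},{"x":0.63,"y":-0.975,"z":0.0,"rx":0.0,"ry":0.0,"rz":-0.236,"claw":1.0},{"x":0.63,"y":-0.975,"z":0.0,"rx":0.0,"ry":0.0,"rz":-0.236,"claw":1.0},{"x":0.63,"y":-0.975,"z":0.0,"rx":0.0,"ry":0.0,"rz":-0.236,"claw":1.0},{"x":0.63,"y":-0.975,"z":0.0,"rx":0.0,"ry":0.0,"rz":-0.236,"claw":1.0}]'
```

```text
time_s: 2.2
tcp_pos: [0.3159, 0.3616, 0.2225]
ee_rot: [[0.543, -0.84, 0.0], [-0.84, -0.543, 0.0], [-0.0, -0.0, -1.0]]
wrist_force: [-0.3, -0.2, 0.4]
gripper_width: 0.999
gripper_force: 0.0
```

```bash
python3 -m pendant '[{"x":0.6316,"y":-0.9746,"z":0.0,"rx":0.0,"ry":0.0,"rz":-0.236,"claw":1.0},{"x":0.6316,"y":-0.9746,"z":0.0,"rx":0.0,"ry":0.0,"rz":-0.236,"claw":1.0},{"x":0.6316,"y":-0.9746,"z":0.0,"rx":0.0,"ry":0.0,"rz":-0.236,"claw":1.0},{"x":0.6316,"y":-0.9746,"z":0.0,"rx":0.0,"ry":0.0,"rz":-0.236,"claw":1.0},{"x":0.6316,"y":-0.9746,"z":0.0,"rx":0.0,"ry":0.0,"rz":-0.236,"claw":1.0},{"x":0.6316,"y":-0.9746,"z":0.0,"rx":0.0,"ry":0.0,"rz":-0.236,"claw":1.0},{"x":0.6316,"y":-0.9746,"z":0.0,"rx":0.0,"ry":0.0,"rz":-0.236,"claw":1.0},{"x":0.6316,"y":-0.9746,"z":0.0,"rx":0.0,"ry":0.0,"rz":-0.236,"claw":1.0}]'
python3 - <<'E'
from h import *
p=capture("wrist");cv2.imwrite("pics/w2.png",p["color"][:,:,::-1])
s=sense();print(s["tcp_pos"],s["ee_rot"].round(3).tolist() if hasattr(s["ee_rot"],"round") else s["ee_rot"],s["joints"])
for n,X in(("coll",(.4745,.1167,.078)),("grip",(.4744,.1166,.124)),("blue",(.4878,.1945,.124))):print(n,proj(p,X))
E
```

```text
time_s: 3.2
tcp_pos: [0.4737, 0.1183, 0.2226]
ee_rot: [[-0.166, -0.986, -0.0], [-0.986, 0.166, 0.0], [-0.0, 0.0, -1.0]]
wrist_force: [0.4, -0.4, 0.5]
gripper_width: 0.999
gripper_force: 0.0
[0.47370254 0.1182432  0.22258028] [[-0.166, -0.986, -0.0], [-0.986, 0.166, 0.0], [-0.0, 0.0, -1.0]] [ 3.31179968e+01  8.63246926e+00 -1.81474146e+01 -4.13271797e-03
 -6.32184555e+01 -4.26590341e+01]
coll [251.34238833 179.92510542]
grip [251.1648969  192.12763208]
blue [250.96076944 274.21847861]
```

View pics/w2.png

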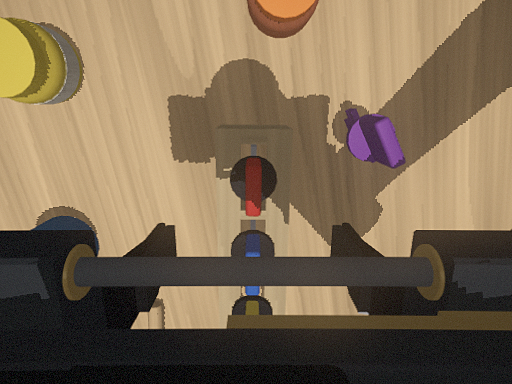

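The wrist view shows the red collar at (253,179), against a predicted (251,180), so the estimate holds. Descending and gripping.

```bash
python3 -m pendant '[{"x":0.0,"y":0.0,"z":-0.25,"rx":0.0,"ry":0.0,"rz":0.0,"claw":1.0},{"x":0.0,"y":0.0,"z":-0.45,"rx":0.0,"ry":0.0,"rz":0.0,"claw":1.0},{"x":0.0,"y":0.0,"z":-0.552,"rx":0.0,"ry":0.0,"rz":0.0,"claw":1.0},{"x":0.0,"y":0.0,"z":-0.552,"rx":0.0,"ry":0.0,"rz":0.0,"claw":1.0},{"x":0.0,"y":0.0,"z":-0.552,"rx":0.0,"ry":0.0,"rz":0.0,"claw":0.3},{"x":0.0,"y":0.0,"z":-0.552,"rx":0.0,"ry":0.0,"rz":0.0,"claw":0.0},{"x":0.0,"y":0.0,"z":-0.552,"rx":0.0,"ry":0.0,"rz":0.0,"claw":0.0},{"x":0.0,"y":0.0,"z":-0.552,"rx":0.0,"ry":0.0,"rz":0.0,"claw":0.0}]'
```

```text
time_s: 4.25
tcp_pos: [0.4744, 0.1172, 0.0851]
ee_rot: [[-0.168, -0.986, 0.001], [-0.986, 0.168, 0.001], [-0.001, -0.001, -1.0]]
wrist_force: [-0.2, -0.2, -0.7]
gripper_width: 0.631
gripper_force: 0.0
```

```bash
python3 -m pendant '[{"x":0.0,"y":0.0,"z":0.0,"rx":0.0,"ry":0.0,"rz":0.0,"claw":0.0},{"x":0.0,"y":0.0,"z":0.0,"rx":0.0,"ry":0.0,"rz":0.0,"claw":0.0},{"x":0.0,"y":0.0,"z":0.0,"rx":0.0,"ry":0.0,"rz":0.0,"claw":0.0},{"x":0.0,"y":0.0,"z":0.0,"rx":0.0,"ry":0.0,"rz":0.0,"claw":0.0},{"x":0.0,"y":0.0,"z":0.0,"rx":0.0,"ry":0.0,"rz":0.0,"claw":0.0},{"x":0.0,"y":0.0,"z":0.12,"rx":0.0,"ry":0.0,"rz":0.0,"claw":0.0},{"x":0.0,"y":0.0,"z":0.3,"rx":0.0,"ry":0.0,"rz":0.0,"claw":0.0},{"x":0.0,"y":0.0,"z":0.5,"rx":0.0,"ry":0.0,"rz":0.0,"claw":0.0}]'
```

```text
time_s: 5.25
tcp_pos: [0.4732, 0.1167, 0.2099]
ee_rot: [[-0.168, -0.986, -0.003], [-0.986, 0.168, -0.001], [0.001, 0.002, -1.0]]
wrist_force: [1.5, 0.9, -2.0]
gripper_width: 0.158
gripper_force: 30.0
```

```bash
python3 -m pendant '[{"x":0.05,"y":-0.25,"z":0.0,"rx":0.0,"ry":0.0,"rz":0.05,"claw":0.0},{"x":0.1,"y":-0.5,"z":0.0,"rx":0.0,"ry":0.0,"rz":0.1,"claw":0.0},{"x":0.15,"y":-0.75,"z":0.0,"rx":0.0,"ry":0.0,"rz":0.15,"claw":0.0},{"x":0.2,"y":-1.0,"z":0.0,"rx":0.0,"ry":0.0,"rz":0.1928,"claw":0.0},{"x":0.2,"y":-1.0,"z":0.0,"rx":0.0,"ry":0.0,"rz":0.1928,"claw":0.0},{"x":0.2,"y":-1.0,"z":0.0,"rx":0.0,"ry":0.0,"rz":0.1928,"claw":0.0},{"x":0.2,"y":-1.0,"z":0.0,"rx":0.0,"ry":0.0,"rz":0.1928,"claw":0.0},{"x":0.2,"y":-1.0,"z":0.0,"rx":0.0,"ry":0.0,"rz":0.1928,"claw":0.0}]' >/dev/null
python3 -m pendant '[{"x":0.0724,"y":-0.2656,"z":0.0,"rx":0.0,"ry":0.0,"rz":0.0,"claw":0.0},{"x":0.0724,"y":-0.2656,"z":-0.1,"rx":0.0,"ry":0.0,"rz":0.0,"claw":0.0},{"x":0.0724,"y":-0.2656,"z":-0.16,"rx":0.0,"ry":0.0,"rz":0.0,"claw":0.0},{"x":0.0724,"y":-0.2656,"z":-0.16,"rx":0.0,"ry":0.0,"rz":0.0,"claw":0.0},{"x":0.0724,"y":-0.2656,"z":-0.16,"rx":0.0,"ry":0.0,"rz":0.0,"claw":0.0},{"x":0.0724,"y":-0.2656,"z":-0.16,"rx":0.0,"ry":0.0,"rz":0.0,"claw":0.0},{"x":0.0724,"y":-0.2656,"z":-0.16,"rx":0.0,"ry":0.0,"rz":0.0,"claw":0.0},{"x":0.0724,"y":-0.2656,"z":-0.16,"rx":0.0,"ry":0.0,"rz":0.0,"claw":0.0}]'
python3 - <<'E'
from h import *
p=capture("wrist");t=capture("top");c=capture("scene");s=sense();print(s["joints"])
P=np.array(s["tcp_pos"]);np.savez("pics/cal.npz",pw=p,pt=t,pc=c,tcp=P,R=s["ee_rot"])
for X in((.5425,-.1998,.08),(P-[0,0,.014+.057]),P-[0,0,.014]):print(proj(p,X),proj(t,X),proj(c,X))
v=p["color"][:,:,::-1].copy();
a=crop(t,252,160,80,76,4);b=crop(c,180,150,100,95,4)
cv2.imwrite("pics/w3.png",v)
H=np.zeros((380,800,3),np.uint8);H[:304,:320]=a;H[:380,400:]=b;cv2.imwrite("pics/tc3.png",H)
E
```

```text
time_s: 7.25
tcp_pos: [0.5423, -0.1992, 0.1699]
ee_rot: [[0.423, -0.906, 0.001], [-0.906, -0.423, -0.0], [0.0, -0.001, -1.0]]
wrist_force: [0.5, 0.3, -1.7]
gripper_width: 0.158
gripper_force: 30.0
[-4.12692324e+00  1.99293286e+01 -1.08053846e+01 -1.53243886e-03
 -5.92566865e+01  2.91530528e+01]
[252.21302915 195.474593  ] [293.08603247 197.71487271] [227.71764385 198.50434205]
[252.22540979 202.81923086] [293.64675384 197.02608271] [227.34279072 193.09976574]
[251.96076713 231.28112102] [296.08958936 194.36420503] [225.41366979 175.74456507]
```

View pics/w3.png

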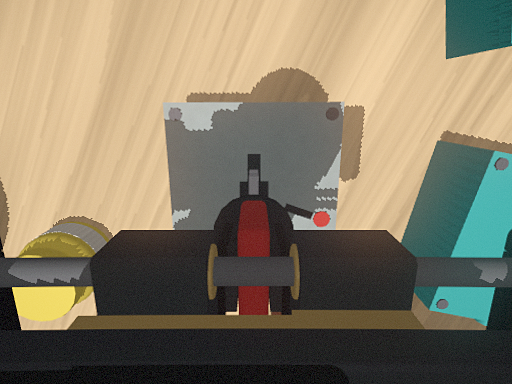

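The wrist view shows the held red key's blade (about 254,180) in line with the slot (about 254,160). I'll zoom for the exact offset.

```bash
python3 - <<'E'
from h import *
z=np.load("pics/cal.npz",allow_pickle=True);p=z["pw"].item();P=z["tcp"];R=z["R"]
ux=np.array([.4226,-.9063,0]) # blade direction away in image = tool x
uy=np.array([-.9063,-.4226,0])
L=np.array([.5425,-.1998,.08]);O=P-[0,0,.014]
def show(n,X):print(n,proj(p,X).round(1))
for s in(35,12.3):show(f"slot{s}",L+ux*s/1e3)
for w in(5.5,-5.5):show("slotend side",L+ux*.035+uy*w/1e3)
show("blade end z-26",O+ux*.031-[0,0,.026]);show("bladetop z-14",O+ux*.031-[0,0,.014]);show("tooth",O+ux*.031-[0,0,.036]);show("bit end",O+ux*.019-[0,0,.057])
show("collar end",O+ux*.024)
show("sq corner",L+ux*.0123+uy*.0123);show("sq corner",L+ux*.0123-uy*.0123)
cv2.imwrite("pics/w3c.png",crop(p,215,140,80,75,8))
E
```

```text
slot35 [252.2 153.7]
slot12.3 [252.2 181.1]
slotend side [259.1 153.7]
slotend side [245.4 153.7]
blade end z-26 [252.1 172. ]
bladetop z-14 [252. 176.]
tooth [252.1 169. ]
bit end [252.2 179. ]
collar end [252. 193.]
sq corner [267.1 181.2]
sq corner [237.3 181.1]
```

View pics/w3c.png

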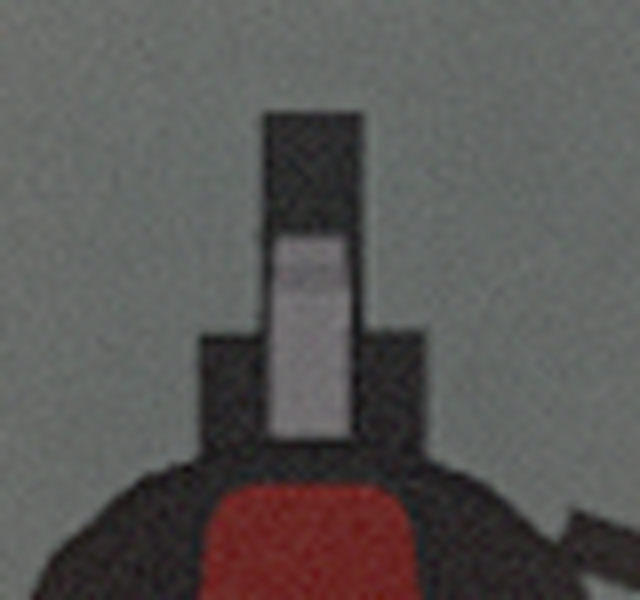

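Blade and slot agree within 0.3 px (about 0.3 mm) both ways, so I insert.

```bash
python3 -m pendant '[{"x":0.0,"y":0.0,"z":-0.06,"rx":0.0,"ry":0.0,"rz":0.0,"claw":0.0},{"x":0.0,"y":0.0,"z":-0.12,"rx":0.0,"ry":0.0,"rz":0.0,"claw":0.0},{"x":0.0,"y":0.0,"z":-0.17,"rx":0.0,"ry":0.0,"rz":0.0,"claw":0.0},{"x":0.0,"y":0.0,"z":-0.21,"rx":0.0,"ry":0.0,"rz":0.0,"claw":0.0},{"x":0.0,"y":0.0,"z":-0.25,"rx":0.0,"ry":0.0,"rz":0.0,"claw":0.0},{"x":0.0,"y":0.0,"z":-0.28,"rx":0.0,"ry":0.0,"rz":0.0,"claw":0.0},{"x":0.0,"y":0.0,"z":-0.3,"rx":0.0,"ry":0.0,"rz":0.0,"claw":0.0},{"x":0.0,"y":0.0,"z":-0.302,"rx":0.0,"ry":0.0,"rz":0.0,"claw":0.0}]'; python3 -c "
from station import *;print(sense()['moment'])"
```

```text
time_s: 8.4
tcp_pos: [0.5426, -0.1994, 0.0945]
ee_rot: [[0.423, -0.906, 0.001], [-0.906, -0.423, -0.0], [0.001, -0.001, -1.0]]
wrist_force: [0.1, 1.0, 2.0]
gripper_width: 0.157
gripper_force: 30.0
[ 0.27493424  0.24387302 -0.01886423]
```

```bash
python3 -m pendant '[{"x":0.0,"y":0.0,"z":0.0,"rx":0.0,"ry":0.0,"rz":-0.04,"claw":0.0},{"x":0.0,"y":0.0,"z":0.0,"rx":0.0,"ry":0.0,"rz":-0.08,"claw":0.0},{"x":0.0,"y":0.0,"z":0.0,"rx":0.0,"ry":0.0,"rz":-0.12,"claw":0.0},{"x":0.0,"y":0.0,"z":0.0,"rx":0.0,"ry":0.0,"rz":-0.16,"claw":0.0},{"x":0.0,"y":0.0,"z":0.0,"rx":0.0,"ry":0.0,"rz":-0.2,"claw":0.0},{"x":0.0,"y":0.0,"z":0.0,"rx":0.0,"ry":0.0,"rz":-0.2,"claw":0.0},{"x":0.0,"y":0.0,"z":0.0,"rx":0.0,"ry":0.0,"rz":-0.2,"claw":0.0},{"x":0.0,"y":0.0,"z":0.0,"rx":0.0,"ry":0.0,"rz":-0.2,"claw":0.0}]'; python3 -c "
from station import *;print(sense()['moment'],sense()['moment'])"
```

```text
time_s: 9.4
tcp_pos: [0.5406, -0.1995, 0.0946]
ee_rot: [[-0.188, -0.982, -0.003], [-0.982, 0.188, -0.0], [0.001, 0.003, -1.0]]
wrist_force: [-5.4, 0.6, 4.4]
gripper_width: 0.159
gripper_force: 30.0
[0.23187456 1.77886942 0.15080388] [0.23187456 1.77886942 0.15080388]
```

```bash
python3 -m pendant '[{"x":0.0,"y":0.0,"z":0.0,"rx":0.0,"ry":0.0,"rz":-0.04,"claw":0.0},{"x":0.0,"y":0.0,"z":0.0,"rx":0.0,"ry":0.0,"rz":-0.06,"claw":0.0},{"x":0.0,"y":0.0,"z":0.0,"rx":0.0,"ry":0.0,"rz":-0.06,"claw":0.0},{"x":0.0,"y":0.0,"z":0.0,"rx":0.0,"ry":0.0,"rz":-0.06,"claw":0.0},{"x":0.0,"y":0.0,"z":0.0,"rx":0.0,"ry":0.0,"rz":-0.06,"claw":0.0},{"x":0.0,"y":0.0,"z":0.0,"rx":0.0,"ry":0.0,"rz":-0.06,"claw":0.0},{"x":0.0,"y":0.0,"z":0.0,"rx":0.0,"ry":0.0,"rz":-0.06,"claw":0.0},{"x":0.0,"y":0.0,"z":0.0,"rx":0.0,"ry":0.0,"rz":-0.06,"claw":0.0}]'; python3 -c "
from station import *;print(sense()['moment'])"
```

```text
time_s: 10.4
tcp_pos: [0.5405, -0.1994, 0.0946]
ee_rot: [[-0.368, -0.93, -0.004], [-0.93, 0.368, -0.0], [0.002, 0.003, -1.0]]
wrist_force: [-5.2, 1.1, 5.5]
gripper_width: 0.156
gripper_force: 30.0
[0.41122021 1.8420155  0.33237155]
```

Torque keeps rising (0.15, then 0.33 N m), so red is stopped on the ward and is the wrong key. Turning back and drawing it out.

```bash
python3 -m pendant '[{"x":0.0,"y":0.0,"z":0.0,"rx":0.0,"ry":0.0,"rz":0.055,"claw":0.0},{"x":0.0,"y":0.0,"z":0.0,"rx":0.0,"ry":0.0,"rz":0.11,"claw":0.0},{"x":0.0,"y":0.0,"z":0.0,"rx":0.0,"ry":0.0,"rz":0.165,"claw":0.0},{"x":0.0,"y":0.0,"z":0.0,"rx":0.0,"ry":0.0,"rz":0.22,"claw":0.0},{"x":0.0,"y":0.0,"z":0.0,"rx":0.0,"ry":0.0,"rz":0.26,"claw":0.0},{"x":0.0,"y":0.0,"z":0.0,"rx":0.0,"ry":0.0,"rz":0.26,"claw":0.0},{"x":0.0,"y":0.0,"z":0.0,"rx":0.0,"ry":0.0,"rz":0.26,"claw":0.0},{"x":0.0,"y":0.0,"z":0.0,"rx":0.0,"ry":0.0,"rz":0.26,"claw":0.0}]'; python3 -c "
from station import *;print(sense()['moment'])"
```

```text
time_s: 11.4
tcp_pos: [0.5433, -0.1994, 0.0945]
ee_rot: [[0.423, -0.906, 0.003], [-0.906, -0.423, -0.0], [0.001, -0.002, -1.0]]
wrist_force: [1.4, 0.7, 2.5]
gripper_width: 0.159
gripper_force: 30.0
[ 0.13190124 -0.42013116  0.01379992]
```

```bash
python3 -m pendant '[{"x":0.0,"y":0.0,"z":0.06,"rx":0.0,"ry":0.0,"rz":0.0,"claw":0.0},{"x":0.0,"y":0.0,"z":0.14,"rx":0.0,"ry":0.0,"rz":0.0,"claw":0.0},{"x":0.0,"y":0.0,"z":0.24,"rx":0.0,"ry":0.0,"rz":0.0,"claw":0.0},{"x":0.0,"y":0.0,"z":0.36,"rx":0.0,"ry":0.0,"rz":0.0,"claw":0.0},{"x":0.0,"y":0.0,"z":0.46,"rx":0.0,"ry":0.0,"rz":0.0,"claw":0.0},{"x":-0.05,"y":0.2,"z":0.46,"rx":0.0,"ry":0.0,"rz":-0.03,"claw":0.0},{"x":-0.1,"y":0.4,"z":0.46,"rx":0.0,"ry":0.0,"rz":-0.08,"claw":0.0},{"x":-0.15,"y":0.65,"z":0.46,"rx":0.0,"ry":0.0,"rz":-0.13,"claw":0.0}]'
python3 -m pendant '[{"x":-0.06,"y":0.25,"z":0.0,"rx":0.0,"ry":0.0,"rz":-0.0628,"claw":0.0},{"x":-0.1,"y":0.5,"z":0.0,"rx":0.0,"ry":0.0,"rz":-0.0628,"claw":0.0},{"x":-0.1224,"y":0.6156,"z":0.0,"rx":0.0,"ry":0.0,"rz":-0.0628,"claw":0.0},{"x":-0.1224,"y":0.6156,"z":-0.1,"rx":0.0,"ry":0.0,"rz":-0.0628,"claw":0.0},{"x":-0.1224,"y":0.6156,"z":-0.16,"rx":0.0,"ry":0.0,"rz":-0.0628,"claw":0.0},{"x":-0.1224,"y":0.6156,"z":-0.16,"rx":0.0,"ry":0.0,"rz":-0.0628,"claw":0.0},{"x":-0.1224,"y":0.6156,"z":-0.16,"rx":0.0,"ry":0.0,"rz":-0.0628,"claw":0.0},{"x":-0.1224,"y":0.6156,"z":-0.16,"rx":0.0,"ry":0.0,"rz":-0.0628,"claw":0.0}]'
python3 - <<'E'
from h import *
p=capture("wrist");np.savez("pics/cal2.npz",pw=p)
cv2.imwrite("pics/w4.png",crop(p,190,120,125,120,5))
E
```

```text
time_s: 12.4
tcp_pos: [0.5045, -0.0391, 0.2095]
ee_rot: [[0.027, -1.0, -0.0], [-1.0, -0.027, 0.0], [-0.0, 0.0, -1.0]]
wrist_force: [1.1, 1.2, -1.8]
gripper_width: 0.161
gripper_force: 30.0
time_s: 13.4
tcp_pos: [0.4754, 0.1139, 0.17]
ee_rot: [[-0.163, -0.987, 0.001], [-0.987, 0.163, 0.001], [-0.001, -0.001, -1.0]]
wrist_force: [-0.7, -0.2, -2.4]
gripper_width: 0.157
gripper_force: 30.0
```

View pics/w4.png

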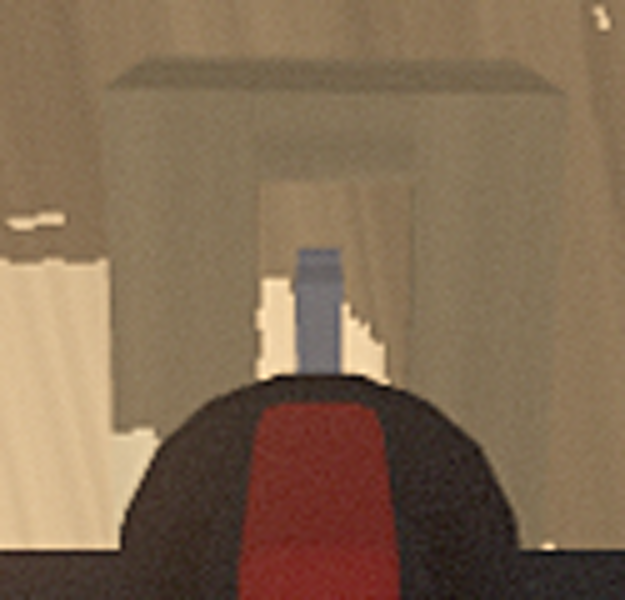

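The held blade shows at crop u≈319 against a slot centre of about 333, so I need about 1.3 mm more in -x once the arm settles. Seating red now.

```bash
python3 -m pendant '[{"x":-0.006,"y":0.001,"z":-0.04,"rx":0.0,"ry":0.0,"rz":0.0,"claw":0.0},{"x":-0.006,"y":0.001,"z":-0.12,"rx":0.0,"ry":0.0,"rz":0.0,"claw":0.0},{"x":-0.006,"y":0.001,"z":-0.2,"rx":0.0,"ry":0.0,"rz":0.0,"claw":0.0},{"x":-0.006,"y":0.001,"z":-0.27,"rx":0.0,"ry":0.0,"rz":0.0,"claw":0.0},{"x":-0.006,"y":0.001,"z":-0.32,"rx":0.0,"ry":0.0,"rz":0.0,"claw":0.0},{"x":-0.006,"y":0.001,"z":-0.34,"rx":0.0,"ry":0.0,"rz":0.0,"claw":0.0},{"x":-0.006,"y":0.001,"z":-0.342,"rx":0.0,"ry":0.0,"rz":0.0,"claw":0.0},{"x":-0.006,"y":0.001,"z":-0.342,"rx":0.0,"ry":0.0,"rz":0.0,"claw":0.0}]'
```

```text
time_s: 14.45
tcp_pos: [0.4731, 0.114, 0.0845]
ee_rot: [[-0.163, -0.987, -0.0], [-0.987, 0.163, -0.0], [0.001, 0.0, -1.0]]
wrist_force: [-3.7, -0.7, 6.0]
gripper_width: 0.157
gripper_force: 30.0
```

```bash
python3 -m pendant '[{"x":0.002,"y":0.005,"z":0.008,"rx":0.0,"ry":0.0,"rz":-0.001,"claw":0.0},{"x":0.002,"y":0.01,"z":0.008,"rx":0.0,"ry":0.0,"rz":-0.001,"claw":0.0},{"x":0.002,"y":0.01,"z":0.002,"rx":0.0,"ry":0.0,"rz":-0.001,"claw":0.0},{"x":0.002,"y":0.01,"z":0.002,"rx":0.0,"ry":0.0,"rz":-0.001,"claw":0.3},{"x":0.002,"y":0.01,"z":0.002,"rx":0.0,"ry":0.0,"rz":-0.001,"claw":0.6},{"x":0.002,"y":0.01,"z":0.002,"rx":0.0,"ry":0.0,"rz":-0.001,"claw":1.0},{"x":0.002,"y":0.01,"z":0.002,"rx":0.0,"ry":0.0,"rz":-0.001,"claw":1.0},{"x":0.002,"y":0.01,"z":0.002,"rx":0.0,"ry":0.0,"rz":-0.001,"claw":1.0}]'; python3 -c "
from station import *;print(sense()['joint_velocities'])"
```

```text
time_s: 15.45
tcp_pos: [0.4739, 0.1166, 0.084]
ee_rot: [[-0.166, -0.986, -0.0], [-0.986, 0.166, -0.0], [0.0, 0.0, -1.0]]
wrist_force: [-0.1, -0.1, -0.0]
gripper_width: 0.644
gripper_force: 0.0
[ 0.04253291  0.03055769 -0.05135156 -0.01824373 -0.01154765 -0.06675634]
```

```bash
python3 -m pendant '[{"x":0.0,"y":0.0,"z":0.06,"rx":0.0,"ry":0.0,"rz":0.0,"claw":1.0},{"x":0.028,"y":0.156,"z":0.06,"rx":0.0,"ry":0.0,"rz":0.0,"claw":1.0},{"x":0.056,"y":0.312,"z":0.06,"rx":0.0,"ry":0.0,"rz":0.0,"claw":1.0},{"x":0.056,"y":0.312,"z":0.04,"rx":0.0,"ry":0.0,"rz":0.0,"claw":1.0},{"x":0.056,"y":0.312,"z":0.004,"rx":0.0,"ry":0.0,"rz":0.0,"claw":1.0},{"x":0.056,"y":0.312,"z":0.002,"rx":0.0,"ry":0.0,"rz":0.0,"claw":1.0},{"x":0.056,"y":0.312,"z":0.002,"rx":0.0,"ry":0.0,"rz":0.0,"claw":0.5},{"x":0.056,"y":0.312,"z":0.002,"rx":0.0,"ry":0.0,"rz":0.0,"claw":0.0}]'; python3 -m pendant '[{"x":0.0,"y":0.0,"z":0.0,"rx":0.0,"ry":0.0,"rz":0.0,"claw":0.0},{"x":0.0,"y":0.0,"z":0.0,"rx":0.0,"ry":0.0,"rz":0.0,"claw":0.0},{"x":0.0,"y":0.0,"z":0.0,"rx":0.0,"ry":0.0,"rz":0.0,"claw":0.0},{"x":0.0,"y":0.0,"z":0.0,"rx":0.0,"ry":0.0,"rz":0.0,"claw":0.0},{"x":0.0,"y":0.0,"z":0.0,"rx":0.0,"ry":0.0,"rz":0.0,"claw":0.0},{"x":0.0,"y":0.0,"z":0.0,"rx":0.0,"ry":0.0,"rz":0.0,"claw":0.0},{"x":0.0,"y":0.0,"z":0.0,"rx":0.0,"ry":0.0,"rz":0.0,"claw":0.0},{"x":0.0,"y":0.0,"z":0.0,"rx":0.0,"ry":0.0,"rz":0.0,"claw":0.0}]'
```

```text
time_s: 16.45
tcp_pos: [0.488, 0.1943, 0.0848]
ee_rot: [[-0.166, -0.986, 0.0], [-0.986, 0.166, 0.0], [-0.0, -0.0, -1.0]]
wrist_force: [-0.8, 0.4, 0.7]
gripper_width: 0.858
gripper_force: 0.0
time_s: 17.45
tcp_pos: [0.4878, 0.1947, 0.0845]
ee_rot: [[-0.166, -0.986, -0.0], [-0.986, 0.166, -0.0], [0.0, 0.0, -1.0]]
wrist_force: [0.1, 0.7, 0.0]
gripper_width: 0.156
gripper_force: 30.0
```

```bash
python3 -m pendant '[{"x":0.0,"y":0.0,"z":0.2,"rx":0.0,"ry":0.0,"rz":0.0,"claw":0.0},{"x":0.0,"y":0.0,"z":0.4,"rx":0.0,"ry":0.0,"rz":0.0,"claw":0.0},{"x":0.0,"y":0.0,"z":0.56,"rx":0.0,"ry":0.0,"rz":0.0,"claw":0.0},{"x":0.025,"y":-0.18,"z":0.56,"rx":0.0,"ry":0.0,"rz":0.03,"claw":0.0},{"x":0.05,"y":-0.36,"z":0.56,"rx":0.0,"ry":0.0,"rz":0.06,"claw":0.0},{"x":0.075,"y":-0.54,"z":0.56,"rx":0.0,"ry":0.0,"rz":0.09,"claw":0.0},{"x":0.1,"y":-0.72,"z":0.56,"rx":0.0,"ry":0.0,"rz":0.12,"claw":0.0},{"x":0.125,"y":-0.9,"z":0.56,"rx":0.0,"ry":0.0,"rz":0.15,"claw":0.0}]'
python3 -m pendant '[{"x":0.03,"y":-0.2,"z":0.0,"rx":0.0,"ry":0.0,"rz":0.02,"claw":0.0},{"x":0.06,"y":-0.4,"z":0.0,"rx":0.0,"ry":0.0,"rz":0.042,"claw":0.0},{"x":0.09,"y":-0.6,"z":0.0,"rx":0.0,"ry":0.0,"rz":0.042,"claw":0.0},{"x":0.0938,"y":-0.678,"z":-0.1,"rx":0.0,"ry":0.0,"rz":0.042,"claw":0.0},{"x":0.0938,"y":-0.678,"z":-0.218,"rx":0.0,"ry":0.0,"rz":0.042,"claw":0.0},{"x":0.0938,"y":-0.678,"z":-0.218,"rx":0.0,"ry":0.0,"rz":0.042,"claw":0.0},{"x":0.0938,"y":-0.678,"z":-0.218,"rx":0.0,"ry":0.0,"rz":0.042,"claw":0.0},{"x":0.0938,"y":-0.678,"z":-0.218,"rx":0.0,"ry":0.0,"rz":0.042,"claw":0.0}]'
python3 - <<'E'
from h import *
p=capture("wrist");cv2.imwrite("pics/w5c.png",crop(p,215,140,80,75,8))
E
```

```text
time_s: 18.45
tcp_pos: [0.5186, -0.0317, 0.2239]
ee_rot: [[0.303, -0.953, -0.001], [-0.953, -0.303, 0.0], [-0.001, 0.001, -1.0]]
wrist_force: [0.1, -0.5, -2.2]
gripper_width: 0.16
gripper_force: 30.0
time_s: 19.45
tcp_pos: [0.5435, -0.1996, 0.1716]
ee_rot: [[0.424, -0.906, 0.003], [-0.906, -0.424, -0.001], [0.002, -0.002, -1.0]]
wrist_force: [0.2, -0.2, -2.0]
gripper_width: 0.159
gripper_force: 30.0
```

View pics/w5c.png

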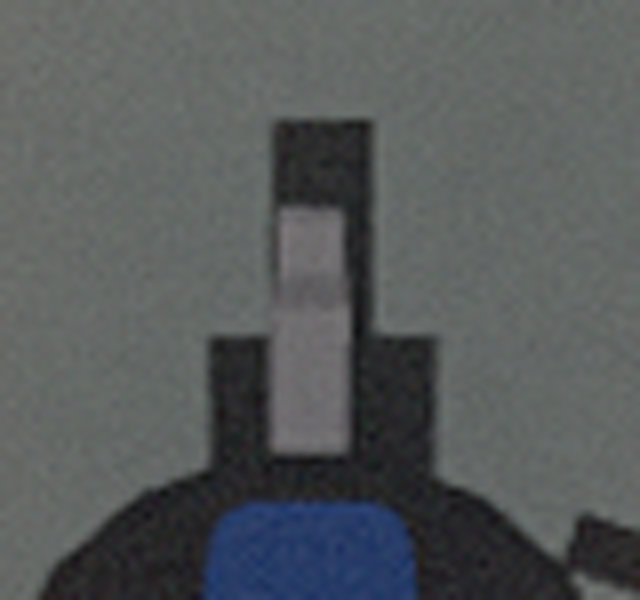

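The crop shows the slot centre at u=324 and the blade at 311, so I correct about 1.2 mm and then insert blue.

```bash
python3 -m pendant '[{"x":-0.004,"y":-0.003,"z":-0.03,"rx":0.0,"ry":0.0,"rz":0.0,"claw":0.0},{"x":-0.004,"y":-0.003,"z":-0.09,"rx":0.0,"ry":0.0,"rz":0.0,"claw":0.0},{"x":-0.004,"y":-0.003,"z":-0.15,"rx":0.0,"ry":0.0,"rz":0.0,"claw":0.0},{"x":-0.004,"y":-0.003,"z":-0.2,"rx":0.0,"ry":0.0,"rz":0.0,"claw":0.0},{"x":-0.004,"y":-0.003,"z":-0.25,"rx":0.0,"ry":0.0,"rz":0.0,"claw":0.0},{"x":-0.004,"y":-0.003,"z":-0.29,"rx":0.0,"ry":0.0,"rz":0.0,"claw":0.0},{"x":-0.004,"y":-0.003,"z":-0.306,"rx":0.0,"ry":0.0,"rz":0.0,"claw":0.0},{"x":-0.004,"y":-0.003,"z":-0.306,"rx":0.0,"ry":0.0,"rz":0.0,"claw":0.0}]'; python3 -c "
from station import *;print(sense()['moment'])"
```

```text
time_s: 20.5
tcp_pos: [0.5415, -0.2006, 0.0945]
ee_rot: [[0.423, -0.906, -0.0], [-0.906, -0.423, -0.0], [0.0, 0.0, -1.0]]
wrist_force: [-2.6, 2.0, 2.7]
gripper_width: 0.162
gripper_force: 30.0
[0.52273694 0.73444233 0.04410132]
```

```bash
python3 -m pendant '[{"x":0.0,"y":0.003,"z":0.0,"rx":0.0,"ry":0.0,"rz":-0.04,"claw":0.0},{"x":0.0,"y":0.003,"z":0.0,"rx":0.0,"ry":0.0,"rz":-0.09,"claw":0.0},{"x":0.0,"y":0.003,"z":0.0,"rx":0.0,"ry":0.0,"rz":-0.14,"claw":0.0},{"x":0.0,"y":0.003,"z":0.0,"rx":0.0,"ry":0.0,"rz":-0.19,"claw":0.0},{"x":0.0,"y":0.003,"z":0.0,"rx":0.0,"ry":0.0,"rz":-0.24,"claw":0.0},{"x":0.0,"y":0.003,"z":0.0,"rx":0.0,"ry":0.0,"rz":-0.25,"claw":0.0},{"x":0.0,"y":0.003,"z":0.0,"rx":0.0,"ry":0.0,"rz":-0.25,"claw":0.0},{"x":0.0,"y":0.003,"z":0.0,"rx":0.0,"ry":0.0,"rz":-0.25,"claw":0.0}]'; python3 -c "
from station import *;print(sense()['moment'])"
```

```text
time_s: 21.5
tcp_pos: [0.5422, -0.2004, 0.0945]
ee_rot: [[-0.34, -0.94, 0.002], [-0.94, 0.34, -0.001], [0.0, -0.002, -1.0]]
wrist_force: [-1.2, -2.2, 5.6]
gripper_width: 0.159
gripper_force: 30.0
[-0.61169405  0.36293148 -0.03580674]
```

Torque is near zero at 45°, so blue is the right key. I carry on to about 86°.

```bash
python3 -m pendant '[{"x":0.0,"y":0.001,"z":0.0,"rx":0.0,"ry":0.0,"rz":-0.05,"claw":0.0},{"x":0.0,"y":0.001,"z":0.0,"rx":0.0,"ry":0.0,"rz":-0.1,"claw":0.0},{"x":0.0,"y":0.001,"z":0.0,"rx":0.0,"ry":0.0,"rz":-0.15,"claw":0.0},{"x":0.0,"y":0.001,"z":0.0,"rx":0.0,"ry":0.0,"rz":-0.2,"claw":0.0},{"x":0.0,"y":0.001,"z":0.0,"rx":0.0,"ry":0.0,"rz":-0.228,"claw":0.0},{"x":0.0,"y":0.001,"z":0.0,"rx":0.0,"ry":0.0,"rz":-0.228,"claw":0.0},{"x":0.0,"y":0.001,"z":0.0,"rx":0.0,"ry":0.0,"rz":-0.228,"claw":0.0},{"x":0.0,"y":0.001,"z":0.0,"rx":0.0,"ry":0.0,"rz":-0.228,"claw":0.0}]'; python3 - <<'E'
from h import *
print(sense()['moment'])
p=capture("top")
cv2.imwrite("pics/t6.png",crop(p,248,158,88,84,7))
E
```

```text
time_s: 22.5
tcp_pos: [0.5428, -0.2008, 0.0946]
ee_rot: [[-0.874, -0.487, 0.003], [-0.487, 0.874, -0.002], [-0.002, -0.003, -1.0]]
wrist_force: [-0.3, -4.9, 4.1]
gripper_width: 0.16
gripper_force: 30.0
[-1.64286629 -0.06281538  0.02630534]
```

```bash
python3 -m pendant '[{"x":0.0,"y":0.004,"z":0.0,"rx":0.0,"ry":0.0,"rz":-0.02,"claw":0.0},{"x":0.0,"y":0.004,"z":0.0,"rx":0.0,"ry":0.0,"rz":-0.04,"claw":0.0},{"x":0.0,"y":0.004,"z":0.0,"rx":0.0,"ry":0.0,"rz":-0.05,"claw":0.0},{"x":0.0,"y":0.004,"z":0.0,"rx":0.0,"ry":0.0,"rz":-0.05,"claw":0.0},{"x":0.0,"y":0.004,"z":0.0,"rx":0.0,"ry":0.0,"rz":-0.05,"claw":0.0},{"x":0.0,"y":0.004,"z":0.0,"rx":0.0,"ry":0.0,"rz":-0.05,"claw":0.0},{"x":0.0,"y":0.004,"z":0.0,"rx":0.0,"ry":0.0,"rz":-0.05,"claw":0.0},{"x":0.0,"y":0.004,"z":0.0,"rx":0.0,"ry":0.0,"rz":-0.05,"claw":0.0}]'; python3 -c "
from station import *;print(sense()['moment'])"
```

```text
time_s: 23.55
tcp_pos: [0.5429, -0.2008, 0.0946]
ee_rot: [[-0.939, -0.345, 0.003], [-0.345, 0.939, -0.004], [-0.002, -0.004, -1.0]]
wrist_force: [-0.0, -8.8, 2.9]
gripper_width: 0.158
gripper_force: 30.0
[-2.94364875 -0.17162407  0.17287264]
```

The stop is reached: torque rose 0.15 N m over 9°. I ease back to 86°, release and rise.

```bash
python3 -m pendant '[{"x":0.0,"y":-0.005,"z":0.0,"rx":0.0,"ry":0.0,"rz":0.02,"claw":0.0},{"x":0.0,"y":-0.008,"z":0.0,"rx":0.0,"ry":0.0,"rz":0.045,"claw":0.0},{"x":0.0,"y":-0.008,"z":0.0,"rx":0.0,"ry":0.0,"rz":0.045,"claw":0.0},{"x":0.0,"y":-0.008,"z":0.0,"rx":0.0,"ry":0.0,"rz":0.045,"claw":0.3},{"x":0.0,"y":-0.008,"z":0.0,"rx":0.0,"ry":0.0,"rz":0.045,"claw":0.6},{"x":0.0,"y":-0.008,"z":0.0,"rx":0.0,"ry":0.0,"rz":0.045,"claw":1.0},{"x":0.0,"y":-0.008,"z":0.0,"rx":0.0,"ry":0.0,"rz":0.045,"claw":1.0},{"x":0.0,"y":-0.008,"z":0.0,"rx":0.0,"ry":0.0,"rz":0.045,"claw":1.0}]'
python3 -m pendant '[{"x":0.0,"y":0.0,"z":0.0,"rx":0.0,"ry":0.0,"rz":0.0,"claw":1.0},{"x":0.0,"y":0.0,"z":0.1,"rx":0.0,"ry":0.0,"rz":0.0,"claw":1.0},{"x":0.0,"y":0.0,"z":0.3,"rx":0.0,"ry":0.0,"rz":0.0,"claw":1.0},{"x":0.0,"y":0.0,"z":0.55,"rx":0.0,"ry":0.0,"rz":0.0,"claw":1.0},{"x":-0.2,"y":0.15,"z":0.55,"rx":0.0,"ry":0.0,"rz":0.0,"claw":1.0},{"x":-0.4,"y":0.3,"z":0.55,"rx":0.0,"ry":0.0,"rz":0.0,"claw":1.0},{"x":-0.6,"y":0.45,"z":0.55,"rx":0.0,"ry":0.0,"rz":0.0,"claw":1.0},{"x":-0.6,"y":0.45,"z":0.55,"rx":0.0,"ry":0.0,"rz":0.0,"claw":1.0}]'
python3 - <<'E'
from h import *
p=capture("top");a=crop(p,248,158,88,84,5);b=crop(p,93,185,70+44,84,3)
H=np.zeros((420,800,3),np.uint8);H[:420,:440]=a;H[:252,445:445+342]=b;cv2.imwrite("pics/t7.png",H)
E
```

```text
time_s: 24.55
tcp_pos: [0.5414, -0.2004, 0.0933]
ee_rot: [[-0.882, -0.47, -0.001], [-0.47, 0.882, 0.0], [0.0, 0.0, -1.0]]
wrist_force: [-0.6, 0.2, -0.9]
gripper_width: 0.641
gripper_force: 0.0
time_s: 25.55
tcp_pos: [0.3881, -0.0869, 0.2314]
ee_rot: [[-0.881, -0.474, 0.001], [-0.474, 0.881, 0.001], [-0.001, 0.001, -1.0]]
wrist_force: [1.1, -0.2, 2.2]
gripper_width: 0.998
gripper_force: 0.0
```

View pics/t7.png

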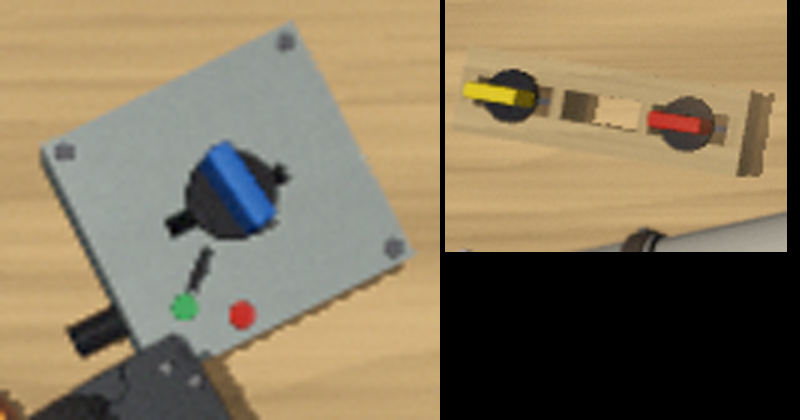

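The pointer is at the green dot at (185,306). The blue key sits flat in the lock, turned and released, and the red key is seated in its slot at (686,124). Handing in.

```bash
python3 -c "
from station import *;print(finish_job())"
```

```text
the job is handed in; nothing more can be done
None
```

The blue key released the interlock and is in the lock, turned and let go with the pointer on green; red was wrong and is back seated in the stand, yellow was never touched, and I handed in at about 25.6 s, having viewed 11 pictures, one over your limit of 10.

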